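# Check the channel depth of a mount rail with a sprung depth gauge

### The job

Take the depth gauge from its stand and press its sprung probe into the channel of the aluminium rail in the blue vice until the gauge's foot sits flat and firmly on the rail; keep it pressed there for about a second without leaning hard on it, and never push the probe against anything solid but the channel's floor. Then read the colour of the scale band at which the black drag pointer has stopped, stand the gauge back upright in its stand as it was, and press the push button of that colour and no other. Leave the other things on the bench alone.

Things in the scene. Friction and masses are not known exactly. Their poses are not given: they have to be found in the camera images.
- gauge: depth gauge, 0.2 kg: rubber-soled steel foot 50 (x) x 70 (y) x 8 mm with a black upright body 30 (x) x 32 (y) mm on it, top 92 mm above the foot's underside. Origin: centre of the foot's underside, z up. Its +x face carries the coloured scale and the pointer (at the start towards world +x within 0.4 rad). Starts in its stand; a steel pin 6 mm thick, the probe, sticks out 36 mm below the foot
- gauge_grip (a point): point on the gauge's axis 68 mm above the foot's underside: grip here across the two plain y faces (32 mm)
- probe (a joint): how far (m) the probe is pushed up into the gauge: 0 free (36 mm out), 0.036 tip level with the foot. A light spring pushes it out, 1.2 N at 0 to 4 N at 0.028. With the foot flat on the rail, 0.036 minus this is the channel's depth. Beyond 0.031 (only possible against a solid face, not in the channel) the check is spoilt
- pointer (a joint): black drag pointer before the scale: 0 at the bottom (start); the probe carries it up by the same distance and it stays at the highest point reached. Bands of the scale (m): red (too deep) up to 0.012, green (right) 0.012 to 0.020, yellow (too shallow) 0.020 to 0.031; within 0.0015 of a border either colour will do
- probe_tip (a point): lowest point of the probe
- carrier (a point): top of the small steel lug on the probe that pushes the pointer up (on the scale side)
- pointer_edge (a point): lower edge of the pointer; touches the lug until the probe springs back
- stand: grey stand of the gauge: base 110 x 120 x 6 mm, on it two blocks with a 34 mm wide open slot along x between them for the probe; the gauge's foot rests across the blocks, 48 mm above the bench. 5 mm high black lips surround the foot with 4 mm to spare on each side. Origin: centre of its underside
- stand_seat (a point): where the origin of the gauge belongs in the stand (48 mm above the bench, gauge axes parallel to the stand's, scale towards the stand's +x)
- vice: low blue vice, origin at the centre of its underside; base 150 (x) x 170 (y) mm, jaws 55 mm high, screw crossbar on the -y side reaching y = -113 mm, 34 mm up. It holds an aluminium rail 150 (x) x 50 (y) mm. It lies on rubber packing: its top is 68 to 84 mm above the bench, not measured, so feel for it; it gives about 1 mm per 8 N
- channel (a point): middle of the channel in the rail's top, seen from above, at 68 mm above the bench (the lowest that the rail's top can be). The channel is 14 mm wide, runs along x through the whole rail, and is 8 to 32 mm deep (unknown). Press the gauge here with about 8 to 16 N of total force; over 25 N, even as a knock, is too hard: go slowly, about 10 mm/s
- btn_red (a joint): the red push button: 0 up, 0.006 m fully down (about 5 N); it springs back. Counts as pressed beyond 0.004. A single short press is enough
- btn_red_top (a point): centre of the top of the red button, 36 mm wide, 22 mm above the bench, on a grey round base 52 mm wide and 12 mm high
- btn_green (a joint): the green push button: 0 up, 0.006 m fully down (about 5 N); it springs back. Counts as pressed beyond 0.004. A single short press is enough
- btn_green_top (a point): centre of the top of the green button, 36 mm wide, 22 mm above the bench, on a grey round base 52 mm wide and 12 mm high
- btn_yellow (a joint): the yellow push button: 0 up, 0.006 m fully down (about 5 N); it springs back. Counts as pressed beyond 0.004. A single short press is enough
- btn_yellow_top (a point): centre of the top of the yellow button, 36 mm wide, 22 mm above the bench, on a grey round base 52 mm wide and 12 mm high
- screwdriver: bystander, leave alone: screwdriver with a blue handle, lying
- brush: bystander, leave alone: brush, lying
- spatula: bystander, leave alone: spatula, lying
- jar: bystander, leave alone: amber jar, 56 mm wide, 75 mm high
- bottle: bystander, leave alone: white bottle, 60 mm wide, 140 mm high
- weight: bystander, leave alone: brass weight, 48 mm wide, 50 mm high
- caliper_block: bystander, leave alone: small wooden block 60 x 35 x 25 mm
Not all that is in view belongs to the job. Leave any purple look-alike of the part that bears btn_yellow alone. Leave any purple look-alike of the part that bears btn_red alone.

How it is judged:
By the outcome, as a careful person would: the job done as asked, in the order asked, and still so for the second after the job is handed in, with the robot touching nothing.
It also fails if it takes over 64 s, if anything falls off the work surface, if the arm or the gripper's body presses on something with over 40 N, if the wrist force passes 120 N, or if a joint passes its speed limit or range.

### The arm

A 6-joint arm with a two-finger parallel gripper is mounted at the origin on the work surface. World frame = base frame: x ahead of the robot, y to its left, z up, the work surface at z = 0. Lengths are in mm, angles in rad, forces in N, time in s.
With the tool pointing down it reaches from about 200 to 875 mm from the base axis. Payload 3.4 kg.
Tool frame: the origin (TCP) lies between the finger pads; the fingertips stand 8 mm ahead of it and the grasp point (between the pads) lies 11 mm behind it (r.tcp_to_tips is the distance from the TCP to the fingertips, in mm); z points along the fingers, y is the line along which they close (so a half turn about z gives the same grasp; the last joint's range is limited). The gripper opens to 94 mm and grips with 3 to 60 N. Pads are 16 mm wide; open, the fingers measure 119 mm over their backs; the gripper's body (75 mm by 177 mm) begins 78 mm behind the grasp point.
Start: joints at [1.072, 0.276, 1.505, -0, 1.361, -0.121], TCP at [212.124, 534.479, 213.493] pointing down, gripper open.
Joint ranges: [-2.89, 2.89], [-0.75, 2.08], [0.22, 2.7], [-1.18, 4.32], [0.11, 2.71], [-2.7, 2.7]. Speed limits (rad/s): [2.57, 2.57, 3.14, 3.14, 3.14, 3.14].

### API

Orientations are given as [roll, pitch, yaw] about the fixed x, y, z axes, in that order (R = Rz(yaw) Ry(pitch) Rx(roll)).
In Python, from workcell import r gives the robot as it stands.
- The arm moves only by the tool play_rows, never from a script. Its arguments are lists of equal length, an entry for each row: "gripper": the opening, from 0 (shut) to 1 (fully open); "linear": the shift along the world's x, y, z in mm, a list of three; "roll": the turn about the world's z in degrees. In form: {"gripper": [gripper, ...], "linear": [[dx, dy, dz], ...], "roll": [roll, ...]}. A call has 1 to 8 rows; each row is the pose to reach, as a shift and turn from the pose commanded when the call began; what a row does not reach only later rows make up. A row lasts 1/12 s, in which the tool goes at most 41.7 mm and 7.16 degrees, less where a joint would pass 70% of its speed; a pose out of reach is approached as far as the arm can. A call with a gripper value outside its range is refused whole. The fingers move at their own pace and stop on an object; "grip_force" is the grip in N (left out, the last holds). Time passes only in rows, so rows that repeat a pose let the fingers close. It gives the time, the measured TCP pose, the force, the opening and the grip force at its end, in the units of the state.
- r.get_state(): the state, without advancing time (a new reading comes with each control period).
- r.camera(name): name is "scene" or "top" or "wrist"; returns (picture, depth): 480x640x3 uint8, red, green, blue; 480x640 float32, mm along the optical axis (not along the pixel's ray), 0 where there is no reading.
- r.get_calibration(name): a dict with "fx", "fy", "cx", "cy" (pixels), "distortion" ([k1, k2, p1, p2, k3] as OpenCV has them; the pictures are not rectified), "R" (3x3) and "t" (3): a world point X has camera coordinates R X + t. Camera axes: x right, y down, z forward; pixel columns grow to the right and rows downward; lengths in mm; the calibration is good to about 2 mm. A picture is of the moment at which its call begins: read the wrist's pose just before it. get_calibration takes no time and is no camera call; for the wrist camera it gives the pose at the moment of the call.
- r.close_job(): hands the job in; it is judged then, once.
The state is a dict: "time": time; "joint_pos": joint angles; "qvel": joint speeds; "tau": joint torques, N m; "ee_pos": TCP position; "ee_rot": TCP orientation; "force": force on the tool from outside, world axes, zero at the start; "ft_torque": the same for the moment, N m; "gripper_width": opening from 0.0 (shut) to 1.0 (fully open); "grip_force": force on a finger pad.
Only numpy, scipy, OpenCV 4.12 (cv2) and the standard library are available. Lean on these libraries where they do the work, as an engineer would, in place of code of your own. Each camera call takes 0.05 s, during which the arm holds its last target. There are 200 camera calls.

## Working session

There is one attempt and no reset: what is moved stays moved. The work goes in short steps, Python scripts to look and compute and a tool call to move; the robot and the scene stay as the last step left them, time stands still between calls to the robot, and variables do not carry over. Pictures are saved under pics/ and viewed, at most 10 in all, crops included, and the job is handed in when it is done.

Besides the shell and the picture viewer there is one more tool, called after "Request:" as name(argument=value, ...) on one line, values as JSON. play_rows: Moves the arm, as the interface text tells. Its arguments: {"type":"object","properties":{"gripper":{"type":"array"},"linear":{"type":"array"},"roll":{"type":"array"},"grip_force":{"type":"number"}},"required":["gripper","linear","roll"]}

```bash
mkdir -p pics
cat > h.py <<'E'
import numpy as np, cv2
from workcell import r
def grab(n,save=None):
    c=r.get_calibration(n); im,d=r.camera(n)
    if save: cv2.imwrite('pics/'+save,im[:,:,::-1])
    return im,d,c
def K(c): return np.array([[c['fx'],0,c['cx']],[0,c['fy'],c['cy']],[0,0,1.]]),np.array(c['distortion'],float)
def ray(c,px):
    k,D=K(c); u=cv2.undistortPoints(np.array(px,float).reshape(-1,1,2),k,D).reshape(-1,2)
    R=np.array(c['R']);t=np.array(c['t']).ravel()
    return -R.T@t, np.c_[u,np.ones(len(u))]@R
def plane(c,px,z):
    o,d=ray(c,px); return o+d*((z-o[2])/d[:,2])[:,None]
def depthpts(c,px,dep):
    o,d=ray(c,px); return o+d*np.array(dep).reshape(-1,1)
def cloud(c,d):
    v,u=np.mgrid[0:480,0:640]; P=depthpts(c,np.c_[u.ravel(),v.ravel()],d.ravel()); P[d.ravel()==0]=np.nan
    return P.reshape(480,640,3)
E
python3 - <<'E'
from h import *
print(r.get_state())
for n in('scene','top'):
    im,d,c=grab(n,n+'.png'); np.savez(n+'.npz',im=im,d=d,c=c); print(n,c,(d==0).mean())
E
```

```text
{'time': 0.0, 'joint_pos': array([ 1.07200096e+00,  2.76563460e-01,  1.50610957e+00,  1.33975628e-05,
        1.36069760e+00, -1.21010535e-01]), 'qvel': array([ 3.99013340e-05, -3.15849644e-04,  4.79083457e-04, -7.36873925e-04,
        1.33929837e-04, -3.21017811e-04]), 'tau': array([ 7.23632129e-04, -4.04600644e+01, -2.37229568e+01,  7.03354552e-02,
        3.44438769e-02, -1.25401552e-04]), 'ee_pos': array([211.83695093, 533.96468902, 212.63211014]), 'ee_rot': array([-3.13982926e+00, -2.27631224e-04,  2.76380482e+00]), 'force': array([-0.25189538,  0.16865244,  0.47545923]), 'ft_torque': array([0.02042482, 0.03055733, 0.00905873]), 'grip_force': 0.0, 'gripper_width': 1.0014745464562718}
scene {'fx': 477.2888142857156, 'fy': 477.2888142857156, 'cx': 315.11203194709265, 'cy': 248.87261901310134, 'distortion': array([0.03765993, 0.        , 0.        , 0.        , 0.        ]), 'R': array([[ 0.43777167,  0.89896403,  0.01482028],
       [ 0.78416988, -0.37370277, -0.49540271],
       [-0.43981083,  0.22849489, -0.868537  ]]), 't': array([-249.44433737, -375.1878399 , 1449.644769  ])} 0.00404296875
top {'fx': 543.881828873977, 'fy': 543.881828873977, 'cx': 324.92274056717673, 'cy': 238.27892454211548, 'distortion': array([-0.02246437,  0.        ,  0.        ,  0.        ,  0.        ]), 'R': array([[-0.00185913, -0.99997952, -0.00612426],
       [-0.99753788,  0.00228386, -0.07009254],
       [ 0.07010509,  0.00597887, -0.99752169]]), 't': array([  12.10130863,  539.92571124, 1624.47610591])} 0.003880208333333333
```

View pics/top.png

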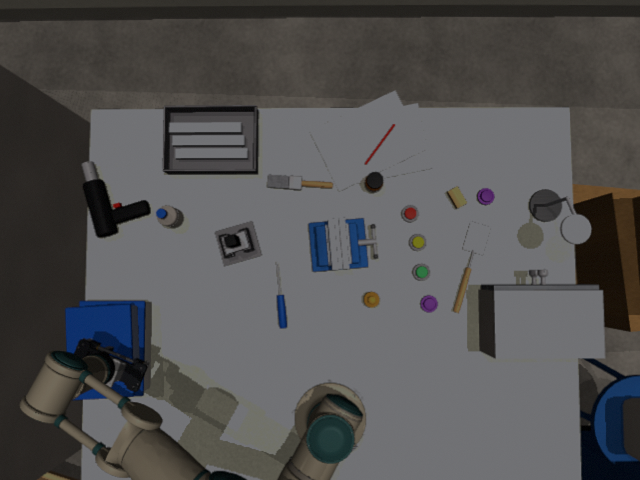

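View pics/scene.png

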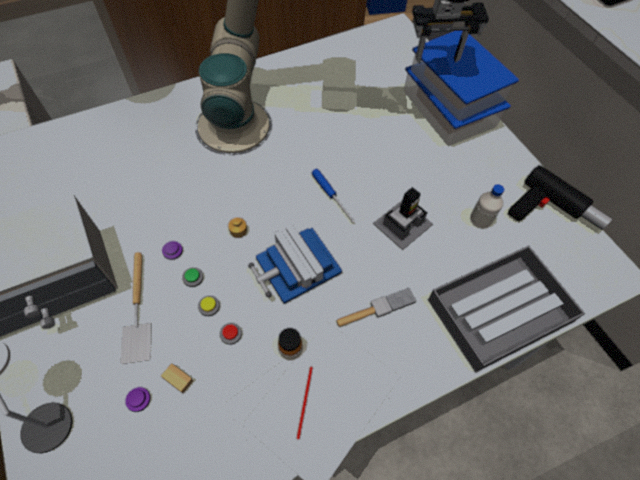

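The top view shows the gauge in its stand at (237,243), the vice at (338,244), and the red, yellow and green buttons at (410,213), (417,242) and (421,272). The purple look-alikes are at (485,196) and (429,303). Red, yellow and green can be told apart by colour alone.

```bash
cat > m.py <<'E'
from h import *
def load(n):
    z=np.load(n+'.npz',allow_pickle=True); return z['im'],z['d'],z['c'].item()
E
python3 - <<'E'
from m import *
for n,sp in(('top',dict(red=(410,213),yel=(417,242),grn=(421,272),gauge=(233,240))),('scene',dict(red=(231,332),yel=(208,305),grn=(193,275)))):
    im,d,c=load(n); hsv=cv2.cvtColor(im,cv2.COLOR_RGB2HSV)
    for k,(u,v) in sp.items():
        print(n,k,im[v,u],depthpts(c,[(u,v)],[d[v,u]])[0].round(1))
        if k!='gauge':
            h0=int(hsv[v,u,0]); dh=np.abs((hsv[...,0].astype(int)-h0+90)%180-90)
            m=((dh<10)&(hsv[...,1]>100)); w=np.zeros_like(m); w[v-12:v+13,u-12:u+13]=1; ys,xs=np.where(m&w)
            print('  cen',xs.mean().round(1),ys.mean().round(1),len(xs),plane(c,[(xs.mean(),ys.mean())],22)[0].round(1))
im,d,c=load('top'); P=cloud(c,d)
# vice region & stand region
m=(P[...,2]>50)&(P[...,2]<110)
for nm,(u0,u1,v0,v1) in dict(vice=(300,385,210,280),stand=(205,270,215,275)).items():
    S=P[v0:v1,u0:u1].reshape(-1,3)
    for lo,hi in((4,12),(45,60),(60,72),(72,95),(120,150)):
        q=S[(S[:,2]>lo)&(S[:,2]<hi)]
        if len(q)>8:
            print(nm,lo,hi,len(q),q.mean(0).round(1),cv2.minAreaRect(q[:,:2].astype(np.float32)))
E
```

```text
top red [114  36  31] [ 615.4 -246.    25.2]
  cen 410.0 213.0 106 [ 615.9 -246.6   22. ]
top yel [114 114  27] [ 527.8 -266.2   23.7]
  cen 417.8 241.8 109 [ 528.4 -268.9   22. ]
top grn [ 49 114  66] [ 437.6 -276.7   25.4]
  cen 421.4 271.8 106 [ 438.2 -278.6   22. ]
top gauge [22 21 21] [526.8 266.9 145.8]
scene red [163  32  27] [ 621.3 -241.1   21.2]
  cen 229.6 331.4 194 [ 618.9 -243.5   22. ]
scene yel [166 169  39] [ 535.2 -266.    21.9]
  cen 207.7 303.6 180 [ 531.7 -265.4   22. ]
scene grn [ 44 140  67] [ 443.9 -272.2   21.3]
  cen 191.4 274.9 150 [ 442.3 -275.5   22. ]
vice 4 12 537 [516.4 -57.6   6.2] ((522.332763671875, -41.033447265625), (256.6612243652344, 210.55459594726562), 89.88864135742188)
vice 45 60 936 [520.2 -25.8  53.7] ((515.2083129882812, -51.883880615234375), (134.81195068359375, 176.96383666992188), 5.152748107910156)
vice 60 72 307 [519.4 -26.2  66.1] ((520.5936279296875, -22.950729370117188), (149.3154296875, 117.41251373291016), 4.350554466247559)
vice 72 95 626 [520.7 -26.4  78. ] ((520.8101806640625, -26.683664321899414), (147.95260620117188, 49.91410827636719), 4.9214253425598145)
stand 4 12 819 [525.  273.6   6.7] ((522.896484375, 279.5879211425781), (198.04725646972656, 180.34603881835938), 89.92353057861328)
stand 45 60 380 [524.4 272.7  52.8] ((526.2108154296875, 276.9642639160156), (69.53538513183594, 86.5139389038086), 15.819254875183105)
stand 60 72 39 [519.8 266.5  62.5] ((525.96533203125, 271.15118408203125), (45.180458068847656, 74.1945571899414), 20.913002014160156)
stand 72 95 25 [528.  269.1  82.5] ((528.9977416992188, 274.60205078125), (40.25326156616211, 28.633602142333984), 2.721775531768799)
stand 120 150 130 [525.2 275.9 137.8] ((525.6759033203125, 277.66290283203125), (30.005945205688477, 32.52237319946289), 13.97666072845459)
```

Request:
play_rows(gripper=[1,1,1,1,1,1,1,1], linear=[[240,-200,60],[240,-200,60],[240,-200,60],[240,-200,60],[240,-200,60],[240,-200,60],[240,-200,60],[240,-200,60]], roll=[37,37,37,37,37,37,37,37])

```text
time: 0.77
ee_pos: [452.2, 333.6, 273.3]
ee_rot: [3.142, -0.001, -2.873]
force: [0.2, 0.9, -0.1]
gripper_width: 0.999
grip_force: 0.0
```

Run:
```python
from m import *
s=r.get_state(); print(s['time'],s['ee_pos'],s['ee_rot'],s['joint_pos'])
im,d,c=grab('wrist','w1.png'); np.savez('w1.npz',im=im,d=d,c=c)
print(c, (-np.array(c['R']).T@c['t']))
```

```text
0.7667 [452.22715092 333.57374924 273.33385083] [ 3.14154439e+00 -6.74375804e-04 -2.87331474e+00] [ 5.11574008e-01  2.29198395e-01  1.42281505e+00  2.09978047e-04
  1.49022210e+00 -1.32751719e+00]
{'fx': 347.1657812833855, 'fy': 347.1657812833855, 'cx': 323.9893402826611, 'cy': 236.70215819556552, 'distortion': array([-0.03065256,  0.        ,  0.        ,  0.        ,  0.        ]), 'R': array([[-2.64876930e-01,  9.64282166e-01, -3.40169157e-04],
       [ 9.26066732e-01,  2.54477898e-01,  2.78642079e-01],
       [ 2.68776153e-01,  7.34908390e-02, -9.60394958e-01]]), 't': array([-202.54336356, -549.682388  ,  303.40744456])} [373.84482257 312.89330412 444.48672431]
```

View pics/w1.png

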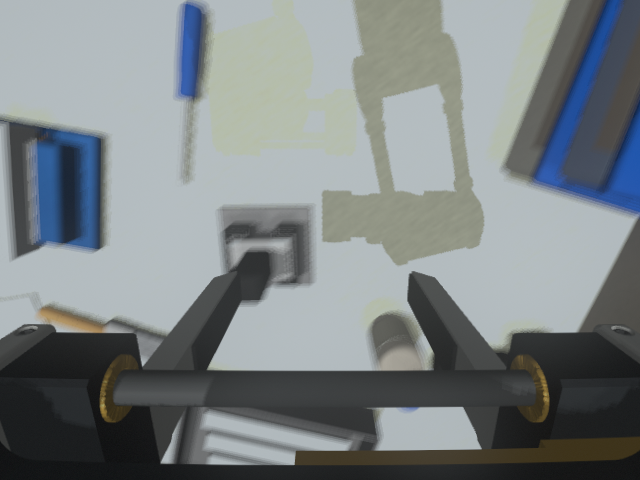

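Request:
play_rows(gripper=[1,1,1,1,1,1,1,1], linear=[[70,-58,0],[70,-58,0],[70,-58,0],[70,-58,0],[70,-58,0],[70,-58,0],[70,-58,0],[70,-58,0]], roll=[-57,-57,-57,-57,-57,-57,-57,-57])

```text
time: 1.48
ee_pos: [521.0, 277.2, 272.6]
ee_rot: [-3.141, -0.001, 2.408]
force: [0.3, 0.2, -0.8]
gripper_width: 1.001
grip_force: 0.0
```

Request:
play_rows(gripper=[1,1,1,1,1,1,1,1], linear=[[0,0,0],[0,0,0],[0,0,0],[0,0,0],[0,0,0],[0,0,0],[0,0,0],[0,0,0]], roll=[-57,-57,-57,-57,-57,-57,-57,-57])

```text
time: 2.15
ee_pos: [520.9, 277.3, 272.7]
ee_rot: [-3.141, 0.001, 1.414]
force: [-0.2, -0.3, 0.1]
gripper_width: 1.003
grip_force: 0.0
```

Request:
play_rows(gripper=[1,1,1,1,1,1,1,1], linear=[[0,0,-20],[0,0,-20],[0,0,-20],[0,0,-20],[0,0,-20],[0,0,-20],[0,0,-20],[0,0,-20]], roll=[-57,-57,-57,-57,-57,-57,-57,-57])

```text
time: 2.82
ee_pos: [520.9, 277.3, 252.7]
ee_rot: [-3.142, 0.001, 0.419]
force: [-1.2, 0.3, 0.0]
gripper_width: 0.998
grip_force: 0.0
```

Request:
play_rows(gripper=[1,1,1,1], linear=[[0,0,0],[0,0,0],[0,0,0],[0,0,0]], roll=[-7,-9,-9,-9])

```text
time: 3.15
ee_pos: [521.0, 277.2, 252.9]
ee_rot: [3.141, 0.001, 0.269]
force: [-0.1, 1.2, -0.1]
gripper_width: 0.999
grip_force: 0.0
```

Run:
```python
from m import *
s=r.get_state(); print(s['time'],s['ee_pos'],s['ee_rot'],s['joint_pos'],s['force'])
im,d,c=grab('wrist','w2.png'); np.savez('w2.npz',im=im,d=d,c=c)
P=cloud(c,d)
q=P[(P[...,2]>132)&(P[...,2]<150)&(np.hypot(P[...,0]-525,P[...,1]-276)<35)]
if len(q): print(len(q),q.mean(0),cv2.minAreaRect(q[:,:2].astype(np.float32)),np.percentile(q[:,2],[5,50,95]))
q=P[(P[...,2]>3)&(P[...,2]<10)&(np.hypot(P[...,0]-525,P[...,1]-276)<90)]
print(len(q),q.mean(0),cv2.minAreaRect(q[:,:2].astype(np.float32)))
```

```text
3.15 [521.00345948 277.24568688 252.87062199] [3.14149454e+00 8.28763427e-04 2.69209354e-01] [ 3.71170409e-01  2.80905514e-01  1.40074228e+00 -1.33293463e-05
  1.46077930e+00  1.67275881e+00] [-0.09280151  1.18550232 -0.10301496]
1291 [527.1666026  281.08974039 139.22979267] ((526.10400390625, 280.80908203125), (30.367910385131836, 31.9156494140625), 16.050222396850586) [137.05262793 139.41497072 140.66353903]
3506 [545.70552791 285.66746449   5.59565314] ((526.7163696289062, 280.7615661621094), (110.26800537109375, 119.14789581298828), 15.736832618713379)
```

View pics/w2.png

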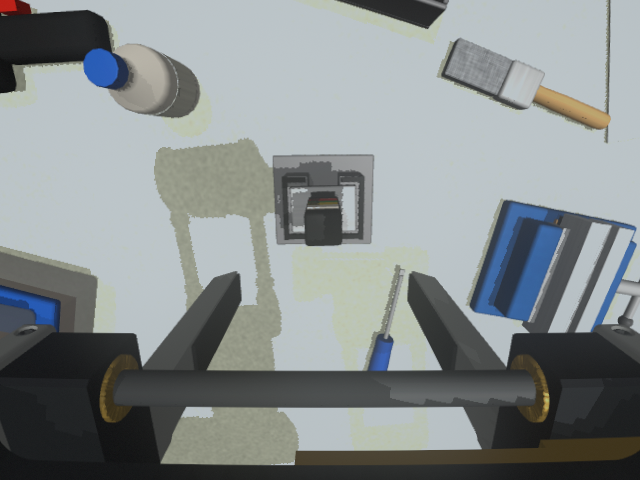

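The gauge top is at (323,225), with its scale side up-image at +x. It reads 139.4 mm high (expected 140), and the stand's yaw is 16°. The finger symmetry column is 325, so the gauge is laterally centred to within about 1 mm.

Request:
play_rows(gripper=[1,1,1,1,1,1,1,1], linear=[[5,2,-40],[5,2,-80],[5,2,-110],[5,2,-130],[5,2,-140],[5,2,-148],[5,2,-148],[5,2,-148]], roll=[0.6,0.6,0.6,0.6,0.6,0.6,0.6,0.6], grip_force=40)

```text
time: 3.87
ee_pos: [527.1, 279.5, 106.2]
ee_rot: [-3.142, -0.002, 0.279]
force: [-0.3, 0.4, -0.3]
gripper_width: 1.001
grip_force: 0.0
```

Run:
```python
from m import *
s=r.get_state(); print(s['time'],s['ee_pos'],s['ee_rot'],s['force'])
im,d,c=grab('wrist'); P=cloud(c,d)
np.savez('w3.npz',im=im,d=d,c=c)
cv2.imwrite('pics/w3.png',im[150:400,180:470,::-1].repeat(2,0).repeat(2,1))
q=P[(P[...,2]>132)&(P[...,2]<145)&(np.hypot(P[...,0]-525,P[...,1]-279)<28)]
if len(q): print(len(q),q.mean(0),cv2.minAreaRect(q[:,:2].astype(np.float32)),np.percentile(q[:,2],[5,50,95]))
```

```text
3.8667 [527.08206114 279.51650011 106.16407293] [-3.14152128e+00 -1.63004247e-03  2.78684563e-01] [-0.34960932  0.37586476 -0.30309321]
4394 [528.08402008 281.06931479 139.06499775] ((526.1892700195312, 280.58489990234375), (30.84147834777832, 31.51053237915039), 16.144411087036133) [135.57398019 139.4574527  140.53853091]
```

View pics/w3.png

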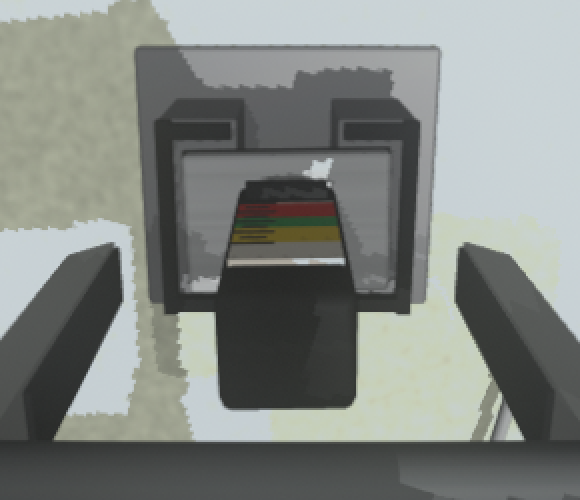

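The crop shows the gauge centred between the fingers, with the scale's red, green and yellow bands clearly readable from this side. The pointer is at the bottom.

Request:
play_rows(gripper=[0,0,0,0,0,0,0,0], linear=[[0,0,0],[0,0,0],[0,0,0],[0,0,0],[0,0,0],[0,0,0],[0,0,0],[0,0,0]], roll=[0,0,0,0,0,0,0,0], grip_force=40)

```text
time: 4.58
ee_pos: [526.3, 279.1, 105.2]
ee_rot: [3.141, 0.0, 0.278]
force: [0.4, -0.1, 0.5]
gripper_width: 0.469
grip_force: 0.0
```

Run:
```python
from m import *
s=r.get_state(); print(s['time'],s['ee_pos'],s['ee_rot'],s['force'],s['gripper_width'],s['grip_force'])
im,d,c=grab('wrist'); P=cloud(c,d)
np.savez('w4.npz',im=im,d=d,c=c)
for lo,hi,R in((132,145,24),(3,9,95),(52,58,50)):
  q=P[(P[...,2]>lo)&(P[...,2]<hi)&(np.hypot(P[...,0]-525,P[...,1]-279)<R)]
  print(len(q),q.mean(0),cv2.minAreaRect(q[:,:2].astype(np.float32)),np.percentile(q[:,2],[5,50,95]))
# vice: rail from w2 and top, and scene
for n in('w2','top','scene'):
  im,d,c=load(n);P=cloud(c,d)
  q=P[(P[...,2]>72)&(P[...,2]<90)&(abs(P[...,0]-521)<90)&(abs(P[...,1]+26)<45)]
  rr=cv2.minAreaRect(q[:,:2].astype(np.float32)); print(n,len(q),q.mean(0),rr,np.percentile(q[:,2],[5,25,50,75,95]))
```

```text
4.5833 [526.28573996 279.13532853 105.24263751] [3.14147157e+00 1.14495576e-04 2.78473864e-01] [ 0.39048634 -0.0562226   0.49579163] 0.4693031534526365 0.0
4767 [528.05471846 280.86738564 139.05680093] ((526.4251098632812, 279.7030029296875), (30.553592681884766, 44.84433364868164), 15.46326732635498) [134.77097217 139.46172311 140.69635184]
6539 [557.2315159  289.46326077   5.66547728] ((531.1094970703125, 281.8998718261719), (99.58554077148438, 119.60321807861328), 15.978317260742188) [4.44686833 5.66502067 6.83327662]
4478 [537.12952511 282.45102491  54.88463007] ((526.4691162109375, 280.6852722167969), (67.88264465332031, 87.54850006103516), 15.728046417236328) [52.3468523  55.31492249 56.58425618]
w2 4145 [533.96469101 -20.85687636  76.66653563] ((528.4651489257812, -23.344680786132812), (134.9629669189453, 53.066890716552734), 5.117217063903809) [73.3249566  76.29884527 76.99865073 77.57058941 78.30351018]
top 625 [520.63718166 -26.40503009  78.02374357] ((520.8101806640625, -26.683664321899414), (147.95260620117188, 49.91410827636719), 4.9214253425598145) [72.98092794 75.52705917 77.89435604 80.16069749 83.69335026]
scene 866 [524.3710783  -23.78224224  77.02390744] ((521.765625, -23.43175506591797), (151.38009643554688, 51.9204216003418), 5.470246315002441) [73.69383658 75.66021754 77.0377951  78.37878495 80.35924756]
```

Request:
play_rows(gripper=[0,0,0,0,0], linear=[[0,0,0],[0,0,0],[0,0,0],[0,0,0],[0,0,0]], roll=[0,0,0,0,0])

```text
time: 5.05
ee_pos: [526.3, 279.2, 105.2]
ee_rot: [-3.142, 0.0, 0.278]
force: [0.1, 0.6, -0.0]
gripper_width: 0.338
grip_force: 39.9
```

Request:
play_rows(gripper=[0,0,0,0,0,0,0,0], linear=[[0,0,0],[0,0,2],[0,0,6],[0,0,20],[0,0,40],[0,0,60],[0,0,80],[0,0,80]], roll=[0,0,0,0,0,0,0,0])

```text
time: 5.72
ee_pos: [528.8, 280.1, 189.7]
ee_rot: [-3.141, -0.008, 0.278]
force: [1.2, 0.5, -0.8]
gripper_width: 0.34
grip_force: 39.9
```

Run:
```python
from m import *
s=r.get_state(); print(s['time'],s['ee_pos'],s['ee_rot'],s['force'],s['gripper_width'],s['grip_force'])
im,d,c=grab('wrist'); P=cloud(c,d); z=s['ee_pos'][2]-105.2
for lo,hi,R in((132+z,145+z,20),(3,9,95),(52+z,58+z,50)):
  q=P[(P[...,2]>lo)&(P[...,2]<hi)&(np.hypot(P[...,0]-525,P[...,1]-279)<R)]
  print(len(q),q.mean(0),cv2.minAreaRect(q[:,:2].astype(np.float32)),np.percentile(q[:,2],[5,50,95]))
```

```text
5.7167 [528.78377671 280.05301643 189.68036421] [-3.14109032 -0.00827527  0.2784837 ] [ 1.24464557  0.545411   -0.79646953] 0.3401164069878959 39.89896595478058
4267 [529.58347806 280.75927101 223.82388177] ((528.6529541015625, 280.0306091308594), (30.787004470825195, 33.46138000488281), 17.1329345703125) [221.39952177 224.02226111 225.20355901]
4472 [553.61412192 288.55459046   5.63524087] ((526.5480346679688, 280.62786865234375), (109.21076202392578, 119.02950286865234), 15.921975135803223) [4.32704852 5.66374376 6.88944806]
3157 [540.7537637  284.13512257 140.09449429] ((535.868408203125, 283.0919494628906), (36.58750915527344, 69.32740783691406), 16.711463928222656) [138.72009537 140.17439114 141.27704345]
```

Request:
play_rows(gripper=[0,0,0,0,0,0,0,0], linear=[[0,-15,15],[-1,-50,25],[-1,-90,30],[-2,-130,30],[-3,-170,30],[-4,-210,30],[-5,-240,30],[-5,-255,30]], roll=[-2,-4,-6,-8,-10,-11,-11,-11])

```text
time: 6.43
ee_pos: [519.8, 20.4, 213.6]
ee_rot: [3.14, 0.003, 0.084]
force: [-0.7, 0.2, -1.7]
gripper_width: 0.337
grip_force: 39.9
```

Request:
play_rows(gripper=[0,0,0,0,0], linear=[[0,-20,0],[0,-40,0],[0,-49,0],[0,-49,0],[0,-49,0]], roll=[0,0,0,0,0])

```text
time: 6.85
ee_pos: [520.8, -24.4, 214.4]
ee_rot: [-3.14, 0.002, 0.085]
force: [0.4, -0.0, -1.5]
gripper_width: 0.336
grip_force: 39.9
```

Run:
```python
from m import *
s=r.get_state(); print(s['time'],s['ee_pos'],s['ee_rot'],s['force'],s['gripper_width'],s['grip_force'])
im,d,c=grab('wrist','w5.png'); np.savez('w5.npz',im=im,d=d,c=c,s=s['ee_pos']); P=cloud(c,d)
q=P[(P[...,2]>72)&(P[...,2]<84)&(abs(P[...,0]-521)<90)&(abs(P[...,1]+26)<45)]
print(len(q),q.mean(0),cv2.minAreaRect(q[:,:2].astype(np.float32)),np.percentile(q[:,2],[5,25,50,75,95]))
# cross-sections along rail y at offsets x
a=0.089
for X in(540,555,570,585):
  for z in (77,): 
    m=(abs(P[...,0]-X)<3)&(abs(P[...,1]+22)<45); S=P[m]; o=np.argsort(S[:,1]); S=S[o]
    b=np.round(S[:,1]/3); print(X,[(int(k*3),int(np.median(S[b==k,2]))) for k in np.unique(b)])
```

```text
6.85 [520.80509284 -24.44711587 214.37753155] [-3.14023778e+00  1.57996606e-03  8.53806811e-02] [ 0.38156664 -0.02842348 -1.51769016] 0.3362566079157962 39.899024963378906
3157 [562.07752167 -21.13134307  77.21204443] ((560.92529296875, -20.99373435974121), (69.46910095214844, 49.43931579589844), 4.80451774597168) [75.91805249 76.73259275 77.24074331 77.72156965 78.43144812]
540 [(-66, 54), (-63, 54), (-60, 329), (-57, 329), (-54, 329), (-51, 329), (-48, 329), (-45, 328), (-42, 328), (-39, 327), (-36, 329), (-33, 231), (-30, 229), (-27, 319), (-24, 329), (-21, 330), (-18, 330), (-15, 330), (-12, 331), (-9, 331), (-6, 329), (-3, 329), (0, 329), (3, 330), (6, 329), (9, 328), (12, 328), (15, 328), (18, 337), (21, 337), (24, 336)]
555 [(-66, 318), (-63, 56), (-60, 323), (-57, 322), (-54, 322), (-51, 322), (-48, 322), (-45, 322), (-42, 322), (-39, 320), (-36, 77), (-33, 77), (-30, 77), (-27, 66), (-24, 66), (-21, 66), (-18, 66), (-15, 67), (-12, 77), (-9, 77), (-6, 77), (-3, 319), (0, 319), (3, 319), (6, 319), (9, 315), (12, 53), (15, 53), (18, 54), (21, 54)]
570 [(-66, 54), (-63, 55), (-60, 54), (-57, 54), (-54, 52), (-51, 51), (-48, 52), (-45, 76), (-42, 77), (-39, 77), (-36, 77), (-33, 77), (-30, 77), (-27, 75), (-24, 66), (-21, 66), (-18, 66), (-15, 67), (-12, 76), (-9, 77), (-6, 77), (-3, 76), (0, 77), (3, 77), (6, 52), (9, 51), (12, 51), (15, 53), (18, 54), (21, 54)]
585 [(-66, 23), (-63, 39), (-60, 23), (-57, 23), (-54, 19), (-51, 21), (-48, 38), (-45, 76), (-42, 77), (-39, 77), (-36, 77), (-33, 77), (-30, 77), (-27, 77), (-24, 66), (-21, 66), (-18, 66), (-15, 66), (-12, 76), (-9, 77), (-6, 77), (-3, 77), (0, 77), (3, 77), (6, 77), (12, 19), (15, 19), (18, 19), (21, 19)]
```

View pics/w5.png

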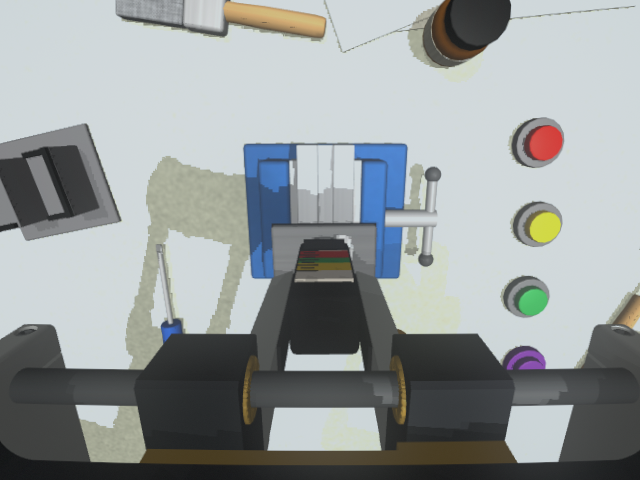

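The frame shows the vice at (325,210), with the channel running vertically at about column 325. The gauge foot is at (325,240), the red, yellow and green buttons are on the right, and purple look-alikes are nearby. Depth puts the rail top at 77.2 mm.

Run:
```python
from m import *
im,d,c=load('w5'); P=cloud(c,d); s=np.array([520.8,-24.4])
a=np.radians(4.9); ex=np.array([np.cos(a),np.sin(a)]); ey=np.array([-np.sin(a),np.cos(a)])
L=np.stack([(P[...,:2]-s)@ex,(P[...,:2]-s)@ey,P[...,2]],-1).reshape(-1,3)
def lat(m,nm):
    q=L[m]; print(nm,len(q),'x',q[:,0].min().round(1),q[:,0].max().round(1),'y',np.percentile(q[:,1],[.5,99.5]).round(1),'mid',np.percentile(q[:,1],[.5,99.5]).mean().round(2),'z',np.median(q[:,2]).round(1))
x,y,z=L.T
near=(abs(y)<40)&(abs(x)<85)
lat(near&(z>162)&(z<168)&(x>15),'foot top')
lat(near&(z>244)&(z<252)&(abs(y)<17),'gauge top')
for lo,hi in((35,47),(47,59),(59,72)):
    w=(x>lo)&(x<hi)
    lat(near&w&(z>75)&(z<80),'rail'); lat(near&w&(z>60)&(z<72)&(abs(y)<12),'chan')
# angles of foot edge and rail by minAreaRect
for nm,m in(('foot',near&(z>162)&(z<168)&(x>15)),('rail',near&(z>75)&(z<80))):
    print(nm,cv2.minAreaRect(P.reshape(-1,3)[m][:,:2].astype(np.float32)))
```

```text
foot top 1474 x 15.0 25.5 y [-32.9  35.2] mid 1.1 z 164.7
gauge top 4440 x -15.4 15.3 y [-16.2  16.5] mid 0.15 z 248.7
rail 548 x 35.1 47.0 y [-24.2  24. ] mid -0.09 z 77.3
chan 209 x 35.2 46.6 y [-6.4  7.3] mid 0.45 z 66.8
rail 558 x 47.5 59.0 y [-24.6  23.8] mid -0.42 z 77.3
chan 210 x 47.4 59.0 y [-6.3  7.3] mid 0.48 z 66.8
rail 620 x 59.6 71.7 y [-24.3  24.4] mid 0.04 z 77.3
chan 225 x 59.0 71.3 y [-6.3  7.2] mid 0.48 z 66.9
foot ((540.6943359375, -21.438175201416016), (10.362196922302246, 68.55628204345703), 5.270726680755615)
rail ((560.92529296875, -20.99373435974121), (69.46910095214844, 49.43931579589844), 4.80451774597168)
```

Request:
play_rows(gripper=[0,0,0,0,0,0,0,0], linear=[[0,0,-10],[0,0,-20],[0,0,-30],[0,0,-38],[0,0,-44],[0,0,-48],[0,0,-50],[0,0,-50]], roll=[0,0,0,0,0,0,0,0])

```text
time: 7.57
ee_pos: [521.2, -24.8, 164.8]
ee_rot: [-3.141, 0.001, 0.086]
force: [0.1, 1.6, -2.0]
gripper_width: 0.34
grip_force: 39.9
```

Request:
play_rows(gripper=[0,0,0,0,0,0,0,0], linear=[[0,0,-0.8],[0,0,-1.6],[0,0,-2.5],[0,0,-3.3],[0,0,-4.2],[0,0,-5],[0,0,-5.8],[0,0,-6.6]], roll=[0,0,0,0,0,0,0,0])

```text
time: 8.23
ee_pos: [521.4, -24.9, 158.9]
ee_rot: [3.141, -0.0, 0.086]
force: [-0.8, -0.1, 0.7]
gripper_width: 0.34
grip_force: 39.9
```

Run:
```python
from m import *
s=r.get_state(); print(s['time'],s['ee_pos'],s['force'],s['ft_torque'],s['ee_rot'])
im,d,c=grab('wrist'); P=cloud(c,d); 
L=P.reshape(-1,3); a=np.radians(4.9); y=(L[:,:2]-[520.8,-24.4])@[-np.sin(a),np.cos(a)]; x=(L[:,:2]-[520.8,-24.4])@[np.cos(a),np.sin(a)]; z=L[:,2]
for nm,m in (('foot',(x>15)&(z>104)&(z<113)&(abs(y)<42)),('chan',(x>30)&(x<75)&(z>60)&(z<72)&(abs(y)<12)),('rail',(x>30)&(x<75)&(z>75)&(z<80)&(abs(y)<32))):
    print(nm,m.sum(),np.percentile(y[m],[.5,99.5]),np.median(z[m]))
```

```text
8.2333 [521.40492269 -24.88500542 158.89217564] [-0.78293614 -0.0677973   0.68159931] [0.02972807 0.2506993  0.00400824] [ 3.14138357e+00 -3.11391581e-04  8.64564981e-02]
foot 1657 [-33.39940266  34.63665493] 109.20142758572524
chan 1108 [-6.62721172  7.17988039] 66.5040406102172
rail 3061 [-24.62782378  24.17579213] 76.9739267676475
```

Request:
play_rows(gripper=[0,0,0,0,0,0,0,0], linear=[[0,0,-0.8],[0,0,-1.6],[0,0,-2.5],[0,0,-3.3],[0,0,-4.2],[0,0,-5],[0,0,-5.8],[0,0,-6.6]], roll=[0,0,0,0,0,0,0,0])

```text
time: 8.95
ee_pos: [521.4, -24.9, 152.1]
ee_rot: [3.141, -0.0, 0.086]
force: [0.3, -0.2, 0.6]
gripper_width: 0.336
grip_force: 39.9
```

Request:
play_rows(gripper=[0,0,0,0,0,0,0,0], linear=[[0,0,-0.8],[0,0,-1.6],[0,0,-2.5],[0,0,-3.3],[0,0,-4.2],[0,0,-5],[0,0,-5.8],[0,0,-6.6]], roll=[0,0,0,0,0,0,0,0])

```text
time: 9.62
ee_pos: [521.4, -24.9, 145.5]
ee_rot: [3.141, -0.0, 0.086]
force: [0.1, -0.3, 1.3]
gripper_width: 0.337
grip_force: 39.9
```

Request:
play_rows(gripper=[0,0,0,0,0,0,0,0], linear=[[0,0,-0.8],[0,0,-1.6],[0,0,-2.5],[0,0,-3.3],[0,0,-4.2],[0,0,-5],[0,0,-5.8],[0,0,-6.6]], roll=[0,0,0,0,0,0,0,0])

```text
time: 10.28
ee_pos: [521.4, -24.9, 138.9]
ee_rot: [3.141, -0.0, 0.086]
force: [-0.1, -0.3, 2.5]
gripper_width: 0.338
grip_force: 39.9
```

Request:
play_rows(gripper=[0,0,0,0,0,0], linear=[[0,0,-0.6],[0,0,-1.2],[0,0,-1.8],[0,0,-2.4],[0,0,-2.8],[0,0,-2.8]], roll=[0,0,0,0,0,0])

```text
time: 10.78
ee_pos: [521.4, -24.8, 136.0]
ee_rot: [3.142, -0.0, 0.086]
force: [-0.0, -0.5, 2.2]
gripper_width: 0.338
grip_force: 39.9
```

Request:
play_rows(gripper=[0,0,0,0,0], linear=[[0,0,-0.4],[0,0,-0.8],[0,0,-1.2],[0,0,-1.5],[0,0,-1.5]], roll=[0,0,0,0,0])

```text
time: 11.2
ee_pos: [521.4, -24.8, 134.6]
ee_rot: [3.141, -0.0, 0.086]
force: [0.8, 0.4, 2.6]
gripper_width: 0.339
grip_force: 39.9
```

Request:
play_rows(gripper=[0,0,0,0], linear=[[0,0,-0.3],[0,0,-0.6],[0,0,-0.8],[0,0,-0.8]], roll=[0,0,0,0])

```text
time: 11.53
ee_pos: [521.4, -24.8, 134.0]
ee_rot: [3.141, -0.0, 0.086]
force: [-0.5, 0.1, 5.1]
gripper_width: 0.338
grip_force: 39.9
```

Request:
play_rows(gripper=[0,0,0,0,0], linear=[[0,0,-0.2],[0,0,-0.4],[0,0,-0.6],[0,0,-0.6],[0,0,-0.6]], roll=[0,0,0,0,0])

```text
time: 11.95
ee_pos: [521.4, -24.8, 133.7]
ee_rot: [3.141, -0.0, 0.086]
force: [-1.1, -0.3, 6.6]
gripper_width: 0.335
grip_force: 39.9
```

Request:
play_rows(gripper=[0,0,0,0,0], linear=[[0,0,-0.2],[0,0,-0.4],[0,0,-0.6],[0,0,-0.7],[0,0,-0.7]], roll=[0,0,0,0,0])

```text
time: 12.37
ee_pos: [521.4, -24.8, 133.4]
ee_rot: [3.141, -0.001, 0.087]
force: [-1.1, 0.5, 9.0]
gripper_width: 0.338
grip_force: 39.9
```

Request:
play_rows(gripper=[0,0,0,0,0,0,0,0], linear=[[0,0,-0.2],[0,0,-0.4],[0,0,-0.4],[0,0,-0.4],[0,0,-0.4],[0,0,-0.4],[0,0,-0.4],[0,0,-0.4]], roll=[0,0,0,0,0,0,0,0])

```text
time: 13.03
ee_pos: [521.4, -24.9, 133.2]
ee_rot: [3.141, -0.001, 0.087]
force: [-2.5, 0.5, 9.9]
gripper_width: 0.34
grip_force: 39.9
```

Request:
play_rows(gripper=[0,0,0,0,0,0,0,0], linear=[[0,0,0],[0,0,0],[0,0,0],[0,0,0],[0,0,0],[0,0,0],[0,0,0],[0,0,0]], roll=[0,0,0,0,0,0,0,0])

```text
time: 13.7
ee_pos: [521.4, -24.9, 133.2]
ee_rot: [3.141, -0.001, 0.087]
force: [-1.7, -0.5, 10.3]
gripper_width: 0.34
grip_force: 39.9
```

Run:
```python
from m import *
s=r.get_state(); print(s['time'],s['ee_pos'],s['force'],s['ft_torque'],s['ee_rot'])
im,d,c=grab('wrist'); np.savez('w6.npz',im=im,d=d,c=c)
cv2.imwrite('pics/w6.png',cv2.resize(im[170:380,220:430,::-1],None,fx=2.8,fy=2.8,interpolation=cv2.INTER_CUBIC))
P=cloud(c,d);L=P.reshape(-1,3); a=np.radians(4.9); y=(L[:,:2]-[521.4,-24.8])@[-np.sin(a),np.cos(a)]; x=(L[:,:2]-[521.4,-24.8])@[np.cos(a),np.sin(a)]; z=L[:,2]
for nm,m in (('foot',(x>17)&(z>80)&(z<90)&(abs(y)<38)),('top',(abs(x)<12)&(z>160)&(z<175)&(abs(y)<13))):
    A=np.c_[x[m],y[m],np.ones(m.sum())]; print(nm,m.sum(),np.linalg.lstsq(A,z[m],rcond=None)[0],np.median(z[m]))
```

```text
13.7 [521.42448537 -24.86064484 133.22605625] [-1.70602103 -0.48817795 10.31037937] [0.01206789 0.56074139 0.02833047] [ 3.14120292e+00 -7.95891833e-04  8.65119532e-02]
foot 1329 [-1.70825021e-01  6.36882521e-04  8.70669621e+01] 83.59026915824234
top 2820 [1.33567287e-03 2.30047575e-03 1.67755919e+02] 167.74250766075266
```

View pics/w6.png

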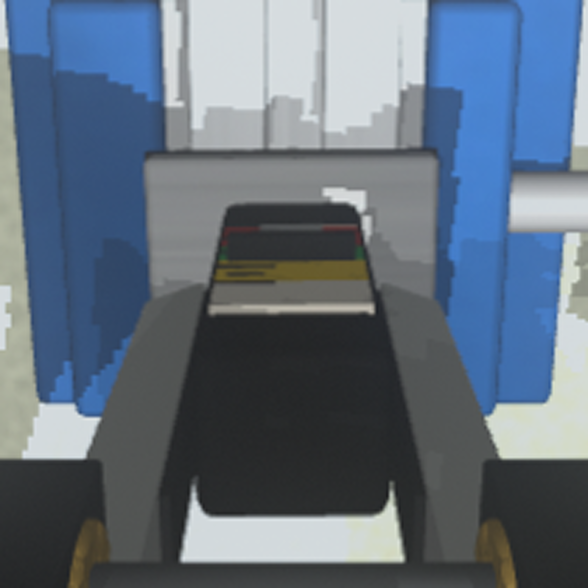

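The crop shows the foot flat on the rail. The black pointer plate has moved up over red and green, with its upper edge at the yellow border at about row 262. It stands in front of the scale, so parallax lowers it in this steep view. I'll check it from a flatter view. First I'll lift and return the gauge.

Request:
play_rows(gripper=[0,0,0,0,0,0,0,0], linear=[[0,0,1],[0,0,3],[0,0,8],[0,0,18],[0,0,34],[0,0,54],[0,0,74],[0,0,80]], roll=[0,0,0,0,0,0,0,0])

```text
time: 14.42
ee_pos: [522.3, -25.0, 214.7]
ee_rot: [3.141, -0.003, 0.087]
force: [0.7, 0.3, -1.2]
gripper_width: 0.341
grip_force: 39.9
```

Run:
```python
from m import *
s=r.get_state(); print(s['time'],s['ee_pos'],s['force'],s['ee_rot'])
im,d,c=grab('wrist'); np.savez('w7.npz',im=im,d=d,c=c)
P=cloud(c,d); o=s['ee_pos'];yaw=s['ee_rot'][2]
R=np.array([[np.cos(yaw),np.sin(yaw)],[-np.sin(yaw),np.cos(yaw)]])
L=P.copy(); L[...,:2]=(P[...,:2]-o[:2])@R.T; L[...,2]-=o[2]-57.2
print('foot org',o-[0,0,57.2])
# along gauge mid column: face heights/x/colour
k,D=K(c)
for z in range(6,96,4):
    X=np.array([[15.5*np.cos(yaw)+o[0],15.5*np.sin(yaw)+o[1],o[2]-57.2+z]])
    p,_=cv2.projectPoints(X,cv2.Rodrigues(np.array(c['R']))[0],np.array(c['t']),k,D); u,v=p.ravel().round().astype(int)
    print(z,(u,v),[im[v,u+q].tolist() for q in(-10,0,10)],L[v,u].round(1))
q=(L[...,2]>88)&(L[...,2]<96)&(abs(L[...,0])<12)&(abs(L[...,1])<13)
print('top tilt',np.linalg.lstsq(np.c_[L[q][:,:2],np.ones(q.sum())],L[q][:,2],rcond=None)[0])
```

```text
14.4167 [522.28740054 -24.98284574 214.65444788] [ 0.70266161  0.26607407 -1.19335633] [ 3.14062054 -0.0032138   0.08651053]
foot org [522.28740054 -24.98284574 157.45444788]
6 (np.int64(325), np.int64(239)) [[120, 123, 124], [122, 126, 126], [108, 110, 112]] [22.7  0.2 30.8]
10 (np.int64(325), np.int64(241)) [[131, 134, 135], [131, 133, 135], [163, 165, 166]] [21.1  0.2 29.5]
14 (np.int64(325), np.int64(242)) [[131, 133, 134], [131, 133, 134], [98, 100, 102]] [20.3  0.2 29.2]
18 (np.int64(325), np.int64(244)) [[128, 131, 132], [129, 131, 133], [45, 48, 51]] [19.5  0.2 30.5]
22 (np.int64(325), np.int64(246)) [[127, 129, 130], [107, 110, 111], [45, 48, 50]] [18.1  0.2 30.1]
26 (np.int64(325), np.int64(248)) [[45, 47, 48], [45, 46, 49], [45, 47, 50]] [15.1  0.1 24.7]
30 (np.int64(325), np.int64(250)) [[45, 48, 50], [87, 75, 73], [88, 75, 73]] [16.5  0.2 32.9]
34 (np.int64(325), np.int64(252)) [[60, 47, 48], [60, 46, 48], [56, 47, 49]] [22.8  0.3 55.5]
38 (np.int64(325), np.int64(254)) [[45, 48, 50], [46, 48, 50], [48, 50, 52]] [22.4  0.3 57.7]
42 (np.int64(325), np.int64(257)) [[46, 48
[... 657 characters left out ...]
275)) [[102, 100, 96], [102, 100, 96], [103, 101, 96]] [16.1 -0.2 71. ]
74 (np.int64(326), np.int64(279)) [[171, 167, 157], [173, 168, 158], [173, 169, 159]] [14.9 -0.2 73.2]
78 (np.int64(326), np.int64(282)) [[53, 54, 54], [57, 57, 56], [58, 58, 57]] [15.  -0.1 76.9]
82 (np.int64(326), np.int64(285)) [[39, 40, 42], [39, 41, 42], [40, 42, 42]] [14.5 -0.1 79.3]
86 (np.int64(326), np.int64(289)) [[39, 40, 40], [39, 41, 42], [39, 40, 41]] [14.4 -0.1 83.5]
90 (np.int64(326), np.int64(293)) [[38, 40, 40], [38, 39, 41], [40, 41, 41]] [14.8 -0.1 88.7]
94 (np.int64(326), np.int64(297)) [[40, 41, 42], [40, 41, 41], [41, 42, 43]] [13.6 -0.  90.2]
top tilt [3.94383454e-03 1.45360399e-03 9.17242068e+01]
```

Run:
```python
from m import *
for n,o,yaw in(('w3',[526.3,279.2,105.2],.2785),('w5',[520.8,-24.4,214.4],.0854),('w7',[522.3,-25,214.65],.0865)):
    im,d,c=load(n); P=cloud(c,d); o=np.array(o)
    R=np.array([[np.cos(yaw),np.sin(yaw)],[-np.sin(yaw),np.cos(yaw)]])
    L=P.copy(); L[...,:2]=(P[...,:2]-o[:2])@R.T; L[...,2]-=o[2]-57.2
    L=L.reshape(-1,3); C=im.reshape(-1,3).astype(int)
    m=(L[:,0]>17.5)&(L[:,0]<24)&(abs(L[:,1])<10)&(L[:,2]>14)&(L[:,2]<75)&(C.max(1)<75); print(n,m.sum(),np.percentile(L[m],[10,50,90],axis=0).round(1).tolist() if m.any() else '')
    for nm,f in(('red',(C[:,0]>1.5*C[:,1])),('grn',C[:,1]>1.3*C[:,0]),('yel',(C[:,0]>1.6*C[:,2])&(C[:,1]>1.5*C[:,2]))):
        m=f&(L[:,0]>12)&(L[:,0]<18)&(abs(L[:,1])<14)&(L[:,2]>20)&(L[:,2]<80)&(C.max(1)>60)
        if m.any(): print('  ',nm,m.sum(),np.percentile(L[m,2],[2,50,98]).round(1))
```

```text
w3 321 [[18.5, -8.0, 31.5], [20.9, 0.2, 32.8], [22.9, 7.9, 33.7]]
   red 257 [32.8 38.6 44.3]
   grn 157 [44.9 49.  52.4]
   yel 357 [52.7 58.3 63.6]
w5 309 [[18.3, -7.6, 31.7], [20.6, 0.2, 32.8], [22.6, 7.9, 33.6]]
   red 240 [32.9 38.2 43.7]
   grn 177 [45.2 48.7 52.1]
   yel 313 [53.1 59.2 63.5]
w7 418 [[18.3, -8.0, 56.1], [20.7, 0.0, 57.5], [22.7, 8.1, 58.5]]
   red 50 [32.8 34.1 40.8]
   grn 13 [43.5 49.3 52.5]
   yel 308 [53.3 59.1 63.5]
```

The pointer top rose from z = 32.8 to 57.5 mm in the gauge frame, which is 24.7 mm of travel. That lies inside the yellow band (53 to 64), and it agrees with 77.3 − 66.8 = 10.5 mm of channel depth. The button to press is yellow. Now I'll return the gauge.

Request:
play_rows(gripper=[0,0,0,0,0,0,0,0], linear=[[0,15,0],[1,50,0],[1,90,0],[2,130,0],[3,170,0],[4,210,0],[4,240,0],[5,265,0]], roll=[2,4,6,8,10,11,11,11])

```text
time: 15.13
ee_pos: [524.7, 242.6, 210.3]
ee_rot: [-3.141, 0.003, 0.28]
force: [0.4, -0.3, -1.5]
gripper_width: 0.338
grip_force: 39.9
```

Request:
play_rows(gripper=[0,0,0,0,0,0,0,0], linear=[[0,20,0],[0,35,0],[0,39,0],[0,39,-10],[0,39,-25],[0,39,-38],[0,39,-44],[0,39,-44]], roll=[0,0,0,0,0,0,0,0])

```text
time: 15.8
ee_pos: [524.9, 277.2, 165.8]
ee_rot: [3.14, 0.005, 0.277]
force: [-0.6, 0.7, -1.4]
gripper_width: 0.334
grip_force: 39.9
```

Run:
```python
from m import *
s=r.get_state(); print(s['time'],s['ee_pos'],s['ee_rot'],s['force'])
im,d,c=grab('wrist'); P=cloud(c,d); o=s['ee_pos']; f=o[2]-57.2
for nm,lo,hi,R in(('base',3,9,90),('foot',f+6,f+11,45),('top',f+86,f+96,19)):
  m=(P[...,2]>lo)&(P[...,2]<hi)&(np.hypot(P[...,0]-526,P[...,1]-280)<R)
  q=P[m]
  print(nm,len(q),q.mean(0),cv2.minAreaRect(q[:,:2].astype(np.float32)))
```

```text
15.8 [524.94523482 277.18105079 165.7609515 ] [3.14040802 0.00490081 0.2770743 ] [-0.61355737  0.73729911 -1.35336538]
base 5447 [550.61519124 288.66788      5.63018021] ((526.5264892578125, 280.6629943847656), (109.05828094482422, 119.32231140136719), 15.847077369689941)
foot 3065 [535.91006921 280.90809302 116.12001453] ((531.337646484375, 279.85479736328125), (36.65518569946289, 69.0727767944336), 16.0360107421875)
top 4400 [526.7262374  279.26298428 199.84115184] ((524.7731323242188, 279.54388427734375), (30.444124221801758, 35.10954666137695), 14.847183227539062)
```

Request:
play_rows(gripper=[0,0,0,0,0,0], linear=[[0,0,-10],[0,0,-20],[0,0,-30],[0,0,-36],[0,0,-38],[0,0,-38]], roll=[0,0,0,0,0,0])

```text
time: 16.35
ee_pos: [525.8, 279.0, 129.1]
ee_rot: [3.141, 0.002, 0.279]
force: [0.4, 0.2, -1.2]
gripper_width: 0.342
grip_force: 39.9
```

Request:
play_rows(gripper=[0,0], linear=[[0,0,0],[0,0,0]], roll=[0,0])

```text
time: 16.52
ee_pos: [526.7, 279.4, 130.5]
ee_rot: [-3.142, -0.001, 0.279]
force: [-0.1, -0.0, -2.4]
gripper_width: 0.338
grip_force: 39.9
```

Run:
```python
from m import *
s=r.get_state(); print(s['time'],s['ee_pos'],s['ee_rot'],s['force'])
im,d,c=grab('wrist'); P=cloud(c,d); o=s['ee_pos']; f=o[2]-57.2
for nm,lo,hi,R in(('base',3,9,90),('foot',f+6,f+11,45),('top',f+86,f+96,19)):
  m=(P[...,2]>lo)&(P[...,2]<hi)&(np.hypot(P[...,0]-526,P[...,1]-280)<R)
  q=P[m]
  print(nm,len(q),q.mean(0),cv2.minAreaRect(q[:,:2].astype(np.float32)))
```

```text
16.5167 [526.69082293 279.39094595 130.52615244] [-3.14157573e+00 -9.98846989e-04  2.78610819e-01] [-0.070185   -0.00654472 -2.40012871]
base 6131 [552.45751541 288.03184995   5.61905633] ((526.9518432617188, 280.742431640625), (109.07354736328125, 119.51223754882812), 15.938802719116211)
foot 3079 [537.94187149 283.2654071   80.96967633] ((533.5408325195312, 282.30145263671875), (36.1966552734375, 69.2546157836914), 16.077836990356445)
top 4383 [527.97442122 280.6057356  164.68969285] ((526.5781860351562, 280.0466613769531), (30.545122146606445, 34.07973098754883), 16.81608772277832)
```

Request:
play_rows(gripper=[0,0,0,0,0,0,0,0], linear=[[0,0,-5],[0,0,-10],[0,0,-15],[0,0,-19],[0,0,-21],[0,0,-22],[0,0,-23],[0,0,-23.5]], roll=[0,0,0,0,0,0,0,0])

```text
time: 17.23
ee_pos: [526.4, 279.2, 106.5]
ee_rot: [3.141, -0.0, 0.278]
force: [-0.4, -0.1, -1.6]
gripper_width: 0.338
grip_force: 39.9
```

Request:
play_rows(gripper=[0,0,0,0], linear=[[0,0,-0.5],[0,0,-1],[0,0,-1.2],[0,0,-1.2]], roll=[0,0,0,0])

```text
time: 17.57
ee_pos: [526.3, 279.2, 105.5]
ee_rot: [3.142, -0.0, 0.278]
force: [-0.1, -0.9, -1.3]
gripper_width: 0.34
grip_force: 39.9
```

Request:
play_rows(gripper=[0,0,0,0], linear=[[0,0,-0.2],[0,0,-0.4],[0,0,-0.4],[0,0,-0.4]], roll=[0,0,0,0])

```text
time: 17.9
ee_pos: [526.4, 279.2, 105.2]
ee_rot: [3.142, -0.0, 0.278]
force: [-1.1, 0.4, -0.6]
gripper_width: 0.338
grip_force: 39.9
```

Request:
play_rows(gripper=[0.36,0.4,0.6,0.9,0.9,0.9,0.9,0.9], linear=[[0,0,0],[0,0,0],[0,0,0],[0,0,0],[0,0,0],[0,0,0],[0,0,0],[0,0,0]], roll=[0,0,0,0,0,0,0,0])

```text
time: 18.57
ee_pos: [526.3, 279.2, 105.0]
ee_rot: [3.142, -0.0, 0.278]
force: [-0.6, 0.1, 0.2]
gripper_width: 0.787
grip_force: 0.0
```

Run:
```python
from m import *
s=r.get_state(); print(s['time'],s['ee_pos'],s['force'],s['gripper_width'])
im,d,c=grab('wrist'); P=cloud(c,d)
cv2.imwrite('pics/w8.png',im[150:400,180:470,::-1].repeat(2,0).repeat(2,1))
q=P[(P[...,2]>132)&(P[...,2]<145)&(np.hypot(P[...,0]-526,P[...,1]-280)<20)]
print(len(q),cv2.minAreaRect(q[:,:2].astype(np.float32)),np.median(q[:,2]),np.linalg.lstsq(np.c_[q[:,:2],np.ones(len(q))],q[:,2],rcond=None)[0])
```

```text
18.5667 [526.34499533 279.19953633 105.01857293] [-0.58287463  0.14187228  0.22243645] 0.7866312681834111
4442 ((526.1951904296875, 280.105224609375), (30.651994705200195, 31.724987030029297), 16.785743713378906) 139.46956162576356 [-6.32629469e-02 -2.13405447e-02  1.78509984e+02]
```

View pics/w8.png

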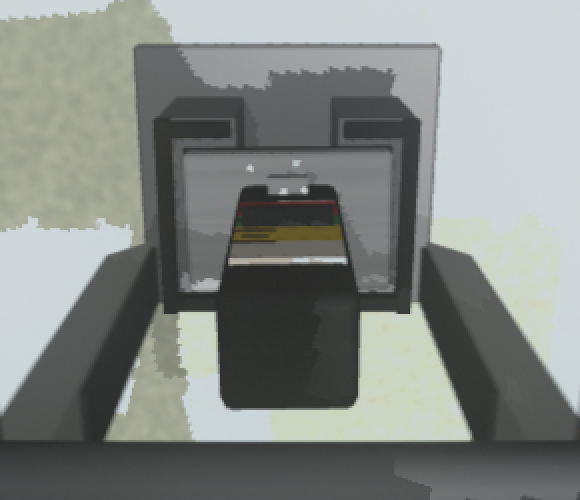

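The gauge stands upright within the lips, placed as at the start. The pointer's top edge is at the yellow band (row 235). Next is the yellow button.

Request:
play_rows(gripper=[0.9,0.9,0.9,0.9,0.9,0.9,0.9,0.9], linear=[[0,0,10],[0,0,40],[0,0,80],[0,0,120],[0,0,140],[0,-30,140],[0,-70,140],[0,-110,140]], roll=[0,0,0,0,0,0,0,0])

```text
time: 19.28
ee_pos: [526.4, 168.8, 246.5]
ee_rot: [3.141, -0.002, 0.281]
force: [-0.3, 0.6, -0.4]
gripper_width: 0.9
grip_force: 0.0
```

Request:
play_rows(gripper=[0,0,0,0,0,0,0,0], linear=[[0,-40,0],[0,-80,0],[0,-120,0],[0,-160,0],[0,-200,0],[0,-240,0],[0,-280,0],[0,-320,0]], roll=[-2,-4,-6,-8,-10,-12,-14,-16])

```text
time: 19.95
ee_pos: [526.0, -152.8, 246.1]
ee_rot: [3.141, -0.001, -0.003]
force: [0.7, -0.5, 0.4]
gripper_width: 0.365
grip_force: 0.0
```

Request:
play_rows(gripper=[0,0,0,0,0,0,0,0], linear=[[1,-40,-30],[2,-80,-60],[4,-105,-90],[4,-116,-110],[4,-116,-120],[4,-116,-125],[4,-116,-125],[4,-116,-125]], roll=[0,0,0,0,0,0,0,0])

```text
time: 20.62
ee_pos: [531.1, -266.0, 121.5]
ee_rot: [3.141, -0.002, 0.0]
force: [-0.1, -0.0, -0.7]
gripper_width: 0.007
grip_force: 0.0
```

Run:
```python
from m import *
s=r.get_state(); print(s['time'],s['ee_pos'],s['force'],s['gripper_width'],s['ee_rot'])
im,d,c=grab('wrist','w9.png'); P=cloud(c,d); o=s['ee_pos']
h=cv2.cvtColor(im,cv2.COLOR_RGB2HSV); m=(h[...,0]>22)&(h[...,0]<36)&(h[...,1]>120)&(h[...,2]>70)&(np.hypot(P[...,0]-530,P[...,1]+267)<30)
q=P[m]; ys,xs=np.where(m); print(len(q),xs.mean(),ys.mean(),np.median(q,0),cv2.minEnclosingCircle(q[:,:2].astype(np.float32)))
k,D=K(c)
print('tip->button plane',cv2.projectPoints(np.array([[o[0],o[1],o[2]-8]]),cv2.Rodrigues(np.array(c['R']))[0],np.array(c['t']),k,D)[0].ravel())
```

```text
20.6167 [ 531.09602158 -266.03612291  121.4532025 ] [-0.1012016  -0.02515038 -0.7040514 ] 0.007264231701286005 [ 3.14094652e+00 -1.69064973e-03  2.70961405e-04]
1369 324.8736303871439 242.67056245434622 [ 528.92403092 -266.08819615   21.50807724] ((527.2172241210938, -266.87353515625), 18.93728256225586)
tip->button plane [325.44296284 286.92431895]
```

View pics/w9.png

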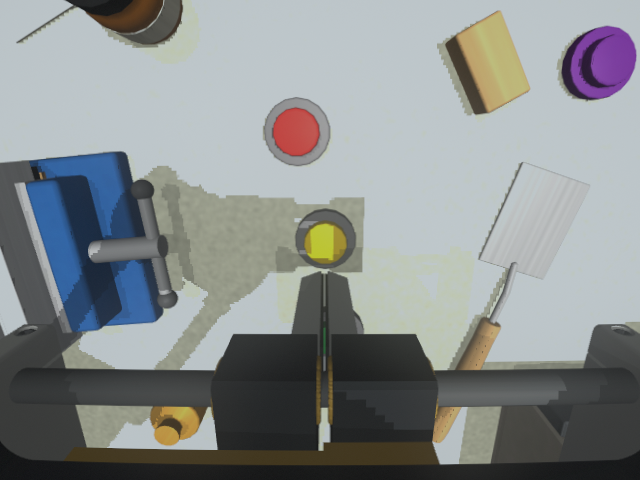

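The fingers are closed and lined up with the yellow button at (325,243), at (528.5, −266.5, 21.5). Red at (297,132) and the purple look-alike at (600,62) are well clear.

Request:
play_rows(gripper=[0,0,0,0,0,0,0,0], linear=[[-2,0,-25],[-2,0,-50],[-2,0,-70],[-2,0,-80],[-2,0,-86],[-2,0,-88],[-2,0,-89],[-2,0,-89]], roll=[0,0,0,0,0,0,0,0])

```text
time: 21.33
ee_pos: [529.2, -267.2, 32.1]
ee_rot: [3.14, -0.002, -0.0]
force: [-0.3, -0.8, 0.4]
gripper_width: 0.006
grip_force: 0.0
```

Request:
play_rows(gripper=[0,0,0,0,0,0,0,0], linear=[[0,0,-1],[0,0,-2],[0,0,-3],[0,0,-4],[0,0,-5],[0,0,-6],[0,0,-7],[0,0,-7]], roll=[0,0,0,0,0,0,0,0])

```text
time: 22.0
ee_pos: [529.0, -267.3, 24.3]
ee_rot: [3.141, -0.002, -0.001]
force: [1.1, -1.1, 4.5]
gripper_width: 0.003
grip_force: 2.4
```

Request:
play_rows(gripper=[0,0,0], linear=[[0,0,-0.5],[0,0,-0.8],[0,0,-0.8]], roll=[0,0,0])

```text
time: 22.25
ee_pos: [529.1, -267.3, 24.2]
ee_rot: [3.14, -0.002, -0.001]
force: [-0.2, -0.8, 7.7]
gripper_width: 0.006
grip_force: 4.1
```

Request:
play_rows(gripper=[0,0,0,0,0,0,0,0], linear=[[0,0,4],[0,0,12],[0,0,30],[0,0,60],[0,0,100],[0,0,130],[0,0,150],[0,0,150]], roll=[0,0,0,0,0,0,0,0])

```text
time: 22.92
ee_pos: [529.8, -267.9, 177.8]
ee_rot: [3.138, -0.006, -0.001]
force: [0.5, -0.5, 0.6]
gripper_width: 0.002
grip_force: 0.0
```

Request:
play_rows(gripper=[0,0,0,0], linear=[[0,0,0],[0,0,0],[0,0,0],[0,0,0]], roll=[0,0,0,0])

```text
time: 23.25
ee_pos: [527.2, -266.1, 171.1]
ee_rot: [-3.139, 0.004, -0.001]
force: [-1.0, -0.0, -0.3]
gripper_width: 0.007
grip_force: 0.0
```

Run:
```python
from m import *
im,d,c=grab('top'); P=cloud(c,d)
q=P[(P[...,2]>125)&(P[...,2]<150)&(np.hypot(P[...,0]-525,P[...,1]-277)<40)]; print(len(q),cv2.minAreaRect(q[:,:2].astype(np.float32)),np.median(q[:,2]))
print(r.get_state()['time'],r.get_state()['force'])
print(r.close_job())
```

```text
122 ((526.4033813476562, 278.31097412109375), (30.530826568603516, 34.06224060058594), 18.789737701416016) 140.14602841913666
23.3 [ 0.20073279 -0.27146766  0.02801   ]
the job is handed in; nothing more can be done
None
```

I pressed the gauge into the channel at about 12 N for over a second, the pointer stopped in the yellow band (about 25 mm of travel), the gauge is back upright in its stand, I pressed only the yellow button, and I handed the job in at 23.3 s; no verdict came back.

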